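# Free a seized bottle stopper and vent the bottle under its dust cover

### The job

The stopper of the square brown glass bottle has seized, and a straight pull would only lift the bottle: work it free, keeping the bottle seated in its blue holder (twisting to and fro while pulling lightly does it). Stand the stopper upright in the shallow steel dish, then lay the loose round dust cover with the knob over the open mouth of the bottle so that it lies flat, well centred. Let go of everything and leave the other things on the bench where they are.

Things in the scene. Friction and masses are not known exactly. Their poses are not given: they have to be found in the camera images.
- holder: Fixed blue open-topped square tray, 94.5 mm outside, 36 mm high, walls 6 mm, floor 6 mm thick, standing on the bench; the bottle sits in it with about 1 mm play on each side, so it cannot turn but lifts out freely. Origin: centre of its underside; x and y along its sides, z up.
- bottle: Loose square brown glass bottle, 80 x 80 mm, 125 mm high to the rim, 0.65 to 0.9 kg, standing in the holder. Its round neck, 40 mm outside diameter, is the top 30 mm. Origin: centre of its underside; z up, x and y along its sides.
- bottle_mouth (a point): Centre of the bottle's mouth, level with the rim, 125 mm above the bottle's underside. Bore 27 mm, rim 40 mm outside diameter. A straight pull on the stopper needs 12 to 25 N and would lift the bottle first; rising about 2 mm per radian of turning, in either sense, needs only about a fifth of that pull.
- stopper_head (a point): Centre of the head of the frosted glass stopper (80 g): an upright disc 34 mm in diameter, 12 mm thick, its faces looking along this frame's +y and -y (pinch them); z is the stopper's axis, up. Below it a thin shank, a 36 mm collar (25 to 29 mm below this point) resting on the bottle's rim, and the plug in the neck, 24 mm in diameter, 24 mm long.
- stopper_foot (a point): Centre of the flat foot (24 mm across) of the stopper's plug, 53 mm below the head's centre; z along the stopper's axis, up. The plug is held in the neck by dry friction for its first 10 mm of rise, then is loose; it may turn any amount either way. While it turns (0.1 to 0.3 N m) a light pull makes it creep up.
- dish_floor (a point): Centre of the inner floor of the round shallow stainless dish on the bench: floor 4 mm above the bench and about 98 mm across, rim 18 mm high and 110 mm across. Loose, 0.4 kg.
- cover_knob (a point): Centre of the black knob (22 mm in diameter, from 10 to 36 mm above the disc's underside) of the loose dust cover: a flat grey disc, 56 mm in diameter and 6 mm thick, with the knob standing on its middle, about 60 g. This point lies 24 mm above the disc's underside; z is the knob's axis.
- cover_foot (a point): Centre of the flat underside of the dust cover.
- tipbox: Bystander: blue pipette-tip box with a clear lid, 85 x 120 mm, 56 mm high. Origin: centre of its underside.
- vial: Bystander: small white plastic bottle, 40 mm in diameter, 75 mm high. Origin: centre of its underside.
- tube_rack: Bystander: red tube rack with blue-capped tubes, 70 x 150 mm, 86 mm high. Origin: centre of its underside.
- marker: Bystander: marker pen lying on the bench, 130 mm long along its x, 13 mm thick. Origin: its middle, on the bench.
Not all that is in view belongs to the job. What is shaped like the part that bears cover_knob but green or orange is not meant.

How it is judged:
By the outcome, as a careful person would: the job done as asked, in the order asked, and still so for the second after the job is handed in, with the robot touching nothing.
It also fails if it takes over 72 s, if anything falls off the work surface, if the arm or the gripper's body presses on something with over 40 N, if the wrist force passes 120 N, or if a joint passes its speed limit or range.

### The arm

A 7-joint arm with a two-finger parallel gripper is mounted at the origin on the work surface. World frame = base frame: x ahead of the robot, y to its left, z up, the work surface at z = 0. Lengths are in mm, angles in rad, forces in N, time in s.
With the tool pointing down it reaches from about 400 to 875 mm from the base axis. Payload 4.4 kg.
Tool frame: the origin (TCP) lies between the finger pads; the fingertips stand ctrl.finger_overhang ahead of it and the grasp point (between the pads) lies 11 mm behind it (ctrl.finger_overhang is the distance from the TCP to the fingertips, in mm); z points along the fingers, y is the direction in which the jaws open and shut (so a half turn about z gives the same grasp; the last joint's range is limited). The gripper opens to 85 mm and grips with 20 to 120 N. Pads are 22 mm wide; open, the fingers measure 114 mm over their backs; the gripper's body (76 mm by 85 mm) begins 54 mm behind the grasp point. The pads swing forward as they close: fully open they stand 13 mm farther back than shut.
Start: joints at [-1.411, 0.628, 0.038, 1.517, -0.027, 0.996, -0.02], TCP at [145.501, 633.52, 239.313] pointing down, gripper open.
Joint ranges: [-3.06, 3.06], [-0.37, 2.12], [-1.25, 1.32], [0.18, 2.47], [-1.1, 4.24], [0.23, 1.98], [-2.94, 2.94]. Speed limits (rad/s): [2.57, 2.57, 3.14, 3.14, 3.14, 3.14, 3.14].

### API

Orientations are given as [roll, pitch, yaw] about the fixed x, y, z axes, in that order (R = Rz(yaw) Ry(pitch) Rx(roll)).
In Python, from cell import ctrl gives the robot as it stands. The module is installed in compiled form; this text tells all that it offers.
- The arm moves only by the tool step_arm, never from a script. Its argument "deltas" is a list that holds one entry, the list of rows, each a list of 7 numbers: the opening, from 0 (shut) to 1 (fully open), then the shift along the world's x, y, z in mm, then the turn, a rotation vector about the world's x, y, z in rad. In form: [[[grip, tx, ty, tz, rx, ry, rz], ...]]. A call has 1 to 10 rows; each row shifts and turns the commanded pose from where the row before left it; what a row does not reach is not made up. A row lasts 1/12 s, in which the tool goes at most 41.7 mm and 7.16 degrees, less where a joint would pass 70% of its speed; a pose out of reach is approached as far as the arm can. A call is refused whole if a number of a shift passes 41.7 or a number of a turn 0.125, either way. A call with a gripper value outside its range is refused whole. The fingers move at their own pace and stop on an object; the grip force is fixed at half the most. Time passes only in rows, so rows that do not move let the fingers close. It gives the time, the measured TCP pose, the force and the opening at its end, in the units of the state.
- ctrl.read_state(): the state, without advancing time (a new reading comes with each control period).
- ctrl.get_image(name): name is "scene" or "side" or "wrist"; returns (picture, depth): 384x512x3 uint8, red, green, blue; 384x512 float32, mm along the optical axis (not along the pixel's ray), 0 where there is no reading.
- ctrl.camera_info(name): a dict with "intrinsics" (3x3 intrinsics, pixels), "rvec" (rotation vector, rad) and "tvec" (3), from world to camera coordinates, as OpenCV has them. Camera axes: x right, y down, z forward; pixel columns grow to the right and rows downward; lengths in mm; the calibration is good to about 2 mm. A picture is of the moment at which its call begins: read the wrist's pose just before it. camera_info takes no time and is no camera call; for the wrist camera it gives the pose at the moment of the call.
- ctrl.finish_job(): hands the job in, once; it reports no verdict.
The state is a dict: "clock": time; "qpos": joint angles; "qd": joint speeds; "tau": joint torques, N m; "eef_pos": TCP position; "tool_rot": TCP orientation; "force": force on the tool from outside, world axes, zero at the start; "torque": the same for the moment, N m; "width": finger opening in mm.
Only numpy, scipy, OpenCV 4.12 (cv2) and the standard library are available. Lean on these libraries where they do the work, as an engineer would, in place of code of your own. Each camera call takes 0.05 s, during which the arm holds its last target.

## Working session

There is one attempt and no reset: what is moved stays moved. The work goes in short steps, Python scripts to look and compute and a tool call to move; the robot and the scene stay as the last step left them, time stands still between calls to the robot, and variables do not carry over. Pictures are saved under pics/ and viewed, and the job is handed in when it is done.

Besides the shell and the picture viewer there is one more tool, called after "Request:" as a command line: name --argument value ..., lists and objects as JSON in quotes. step_arm: Moves the arm, as the interface text tells. Its arguments: {"type":"object","properties":{"deltas":{"type":"array"}},"required":["deltas"]}

```bash
mkdir -p pics; cat > h.py <<'E'
import numpy as np, cv2
from cell import ctrl
def grab(name,fn):
    ci=ctrl.camera_info(name); im,d=ctrl.get_image(name)
    cv2.imwrite(f'pics/{fn}.png',im[:,:,::-1]); np.savez(f'pics/{fn}.npz',im=im,d=d,K=ci['intrinsics'],r=ci['rvec'],t=ci['tvec'])
def load(fn): return np.load(f'pics/{fn}.npz')
def px2w(z,u,v,depth=None):
    d=z['d'][int(round(v)),int(round(u))] if depth is None else depth
    K=np.array(z['K']);R=cv2.Rodrigues(np.array(z['r'],float))[0];t=np.array(z['t'],float).ravel()
    p=np.linalg.inv(K)@[u,v,1]*d
    return R.T@(p-t)
def pxplane(z,u,v,h):
    K=np.array(z['K']);R=cv2.Rodrigues(np.array(z['r'],float))[0];t=np.array(z['t'],float).ravel()
    c=-R.T@t; r=R.T@(np.linalg.inv(K)@[u,v,1]); return c+r*(h-c[2])/r[2]
def cloud(z):
    K=np.array(z['K']);R=cv2.Rodrigues(np.array(z['r'],float))[0];t=np.array(z['t'],float).ravel()
    h,w=z['d'].shape;u,v=np.meshgrid(np.arange(w),np.arange(h))
    P=np.stack([(u-K[0,2])/K[0,0]*z['d'],(v-K[1,2])/K[1,1]*z['d'],z['d']],-1)
    W=(P-t)@R; W[z['d']==0]=np.nan; return W
def proj(z,p):
    return cv2.projectPoints(np.array([p],float),np.array(z['r'],float),np.array(z['t'],float),np.array(z['K']),None)[0].ravel()
def crop(fn,x0,y0,x1,y1,s,out):
    im=cv2.imread(f'pics/{fn}.png')[y0:y1,x0:x1]; cv2.imwrite(f'pics/{out}.png',cv2.resize(im,None,fx=s,fy=s,interpolation=cv2.INTER_CUBIC))
E
python3 - <<'E'
from h import *
print(ctrl.read_state(), ctrl.finger_overhang)
for n in('scene','side','wrist'): grab(n,n+'0')
E
```

```text
{'clock': 0.0, 'qpos': array([-1.41081768,  0.62933782,  0.0384495 ,  1.51841043, -0.0269705 ,
        0.99631968, -0.02000561]), 'qd': array([ 8.64098978e-04,  1.85213063e-03,  9.75880634e-05,  1.84864493e-03,
       -4.78357532e-04, -3.43671338e-05, -1.90667929e-04]), 'tau': array([-3.84975028e-04, -5.63396645e+01,  1.22633748e+00, -1.93450034e+01,
        1.10313058e-02,  1.02637513e-02, -9.82934267e-06]), 'eef_pos': array([145.35458175, 632.88297053, 238.381061  ]), 'tool_rot': array([-3.13963636e+00,  5.56817232e-05,  2.91581744e+00]), 'force': array([0.14237157, 1.10563953, 0.21735092]), 'torque': array([-0.05309227, -0.00637884,  0.05340552]), 'width': 85.42768076401342} 8.0
```

View pics/scene0.png

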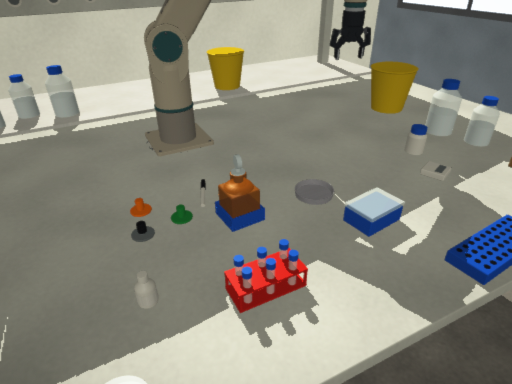

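View pics/side0.png

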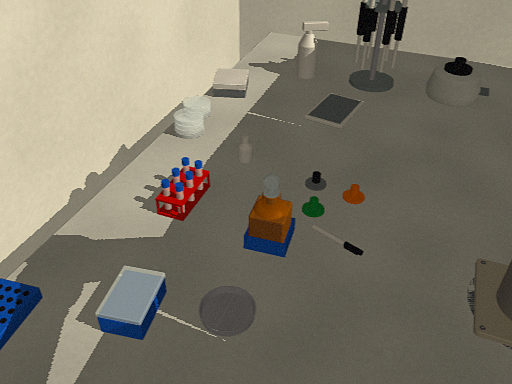

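View pics/wrist0.png

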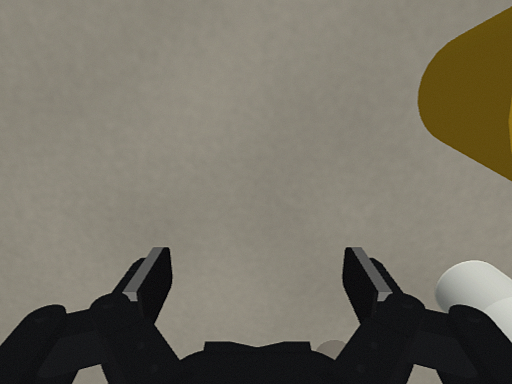

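Scene picture: the bottle in its blue holder is at (240,195), with the stopper head at (238,163) and the steel dish at (314,191). Three things could be taken for the cover: orange (140,207), green (181,214), and grey disc with black knob (142,231). The description picks the grey one. In the side picture it is at (316,180), the dish at (228,310), the stopper at (271,187).

```bash
python3 - <<'E'
from h import *
crop('side0',230,160,380,260,5,'c1'); crop('scene0',120,145,270,245,5,'c2')
for fn,pts in (('scene0',dict(head=(239,163),knob=(142,227),disc=(137,236),dish=(314,190),bottletop=(238,180))),('side0',dict(head=(271,186),knob=(317,176),disc=(311,185),dish=(228,310)))):
    z=load(fn)
    for k,(u,v) in pts.items(): print(fn,k,px2w(z,u,v).round(1))
E
```

```text
scene0 head [559.   -2.2 165.6]
scene0 knob [ 511.8 -239.3   32. ]
scene0 disc [ 506.9 -254.6    6.8]
scene0 dish [535.8 237.    7.6]
scene0 bottletop [559.9  -6.9 121.6]
side0 head [540.3   5.9 152.7]
side0 knob [ 496.5 -235.4   30.8]
side0 disc [ 507.8 -226.8    4.7]
side0 dish [545.1 223.1   3.2]
```

View pics/c1.png

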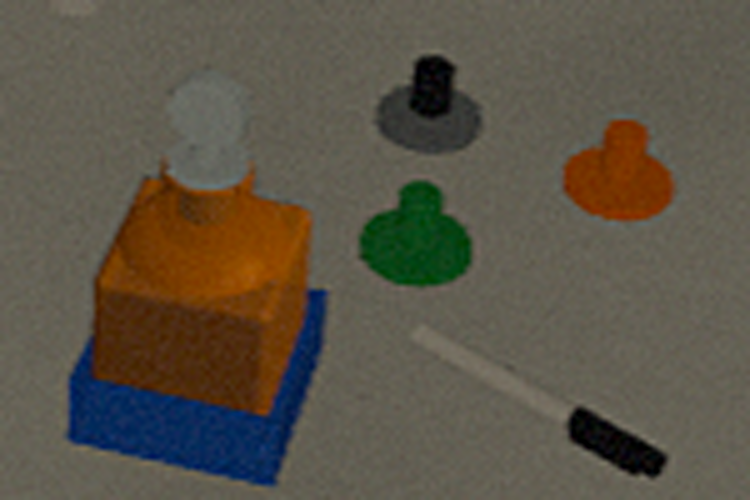

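View pics/c2.png

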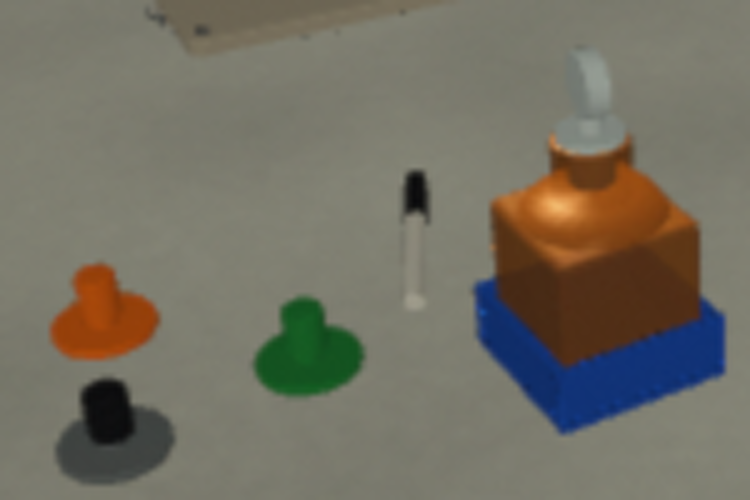

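```bash
python3 - <<'E'
from h import *
a=load('scene0');b=load('side0')
for z in(a,b):
    R=cv2.Rodrigues(z['r'])[0]; print('cam',(-R.T@z['t'].ravel()).round(0),z['K'][0,0])
print('head',pxplane(a,238,162,160).round(1),pxplane(b,272,181.6,160).round(1))
print('knobtop',pxplane(a,141.2,222.5,36).round(1),pxplane(b,317,172.5,36).round(1))
print('dish rim c',pxplane(a,314,191,10).round(1),pxplane(b,227.5,310,10).round(1))
w=ctrl.camera_info('wrist');s=ctrl.read_state();R=cv2.Rodrigues(np.array(w['rvec']))[0];t=np.array(w['tvec']).ravel()
print('wcam pos',-R.T@t,s['eef_pos'],'axis',R[2],'down',R[1],w['intrinsics'])
c=cloud(b)
# dish: points 1..20mm height near
for z,n in((a,'a'),(b,'b')):
    c=cloud(z); 
    for nm,(x,y) in dict(bottle=(550,0),cover=(510,-240),dish=(540,230)).items():
        m=(abs(c[...,0]-x)<75)&(abs(c[...,1]-y)<75)&(c[...,2]>8)
        q=c[m]; print(n,nm,m.sum(),q.min(0).round(0),q.max(0).round(0))
E
```

```text
cam [1248. -306.  566.] 366.6367874780452
cam [289. 769. 750.] 482.37368392056214
head [543.7   2.1 160. ] [540.5   0.  160. ]
knobtop [ 498.9 -237.6   36. ] [ 499.2 -243.3   36. ]
dish rim c [543.3 231.7  10. ] [543.6 228.4  10. ]
wcam pos [ 69.09271393 649.22655542 373.01049808] [145.36655858 633.05834063 238.59282815] axis [ 0.30269392 -0.06972885 -0.95053368] down [ 0.92652101 -0.21230454  0.31062132] [[297.29521437   0.         256.91805786]
 [  0.         297.29521437 191.6037723 ]
 [  0.           0.           1.        ]]
a bottle 2121 [497. -50.   8.] [594.  50. 179.]
a cover 169 [ 480. -267.    8.] [ 527. -215.   40.]
a dish 336 [490. 173.   8.] [601. 281.  22.]
b bottle 2627 [489. -49.   8.] [585.  54. 178.]
b cover 122 [ 472. -262.    8.] [ 522. -215.   40.]
b dish 611 [489. 174.   8.] [598. 284.  22.]
```

Request:
step_arm --deltas '[[[1, 19.5, -32, 1, 0, 0, 0], [1, 19.5, -32, 1, 0, 0, 0], [1, 19.5, -32, 1, 0, 0, 0], [1, 19.5, -32, 1, 0, 0, 0], [1, 19.5, -32, 1, 0, 0, 0], [1, 19.5, -32, 1, 0, 0, 0], [1, 19.5, -32, 1, 0, 0, 0], [1, 19.5, -32, 1, 0, 0, 0], [1, 19.5, -32, 1, 0, 0, 0], [1, 19.5, -32, 1, 0, 0, 0]]]'

```text
clock: 0.98
eef_pos: [341.0, 311.8, 249.4]
tool_rot: [-3.142, -0.0, 2.916]
force: [0.4, 0.4, -0.9]
width: 85.7
```

Request:
step_arm --deltas '[[[1, 19.5, -32, 1, 0, 0, 0], [1, 19.5, -32, 1, 0, 0, 0], [1, 19.5, -32, 1, 0, 0, 0], [1, 19.5, -32, 1, 0, 0, 0], [1, 19.5, -32, 1, 0, 0, 0], [1, 19.5, -32, 1, 0, 0, 0], [1, 19.5, -32, 1, 0, 0, 0], [1, 19.5, -32, 1, 0, 0, 0], [1, 19.5, -32, 1, 0, 0, 0], [1, 10, -20, 0, 0, 0, 0]]]'

```text
clock: 1.82
eef_pos: [528.0, 1.1, 258.5]
tool_rot: [-3.14, 0.002, 2.912]
force: [-0.1, -0.6, 0.2]
width: 85.5
```

```bash
python3 - <<'E'
from h import *
grab('wrist','w1'); s=ctrl.read_state(); print(s['clock'],s['eef_pos'],s['tool_rot'],s['qpos'],s['force'],s['torque'])
z=load('w1');c=cloud(z);m=(c[...,2]>146)&(c[...,2]<185)&(abs(c[...,0]-545)<60)
q=c[m][:,:2];print(len(q),q.mean(0),c[m].min(0),c[m].max(0))
r=cv2.minAreaRect(q.astype(np.float32));print(r)
E
```

```text
1.8667 [529.14616228  -2.8728972  258.47453526] [-3.13762656  0.00428558  2.90710276] [-0.15287933  0.43361873  0.1462447   1.83602024 -0.07348899  0.8742077
  1.36331072] [ 1.29449326 -4.01806382  0.22658355] [-0.25993743 -0.17312442 -0.00800145]
630 [537.4383143   -1.87982489] [524.92173878  -8.86171504 146.23653676] [556.8935991    4.2371795  178.16712836]
((540.9752807617188, -2.5406370162963867), (12.053277015686035, 32.007198333740234), 86.45756530761719)
```

View pics/w1.png

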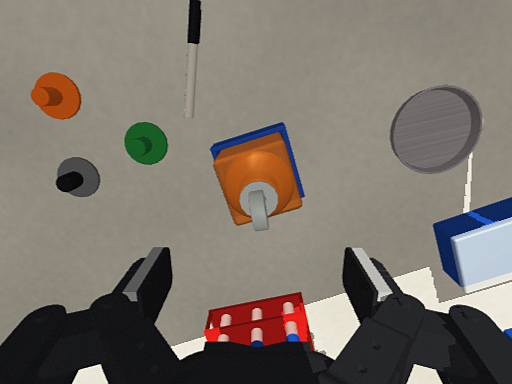

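Request:
step_arm --deltas '[[[0.6, 6, 1, -20, 0, 0, 0.087], [0.6, 6, 0, -20, 0, 0, 0.087], [0.6, 0, 0, -10, 0, 0, 0], [0.6, 0, 0, 0, 0, 0, 0]]]'

```text
clock: 2.2
eef_pos: [536.0, 6.7, 206.0]
tool_rot: [-3.141, -0.006, 3.088]
force: [-1.3, -0.5, -0.5]
width: 51.3
```

```bash
cat > m.py <<'E'
import sys
from h import *
fn=sys.argv[1]
grab('wrist',fn); s=ctrl.read_state(); print(s['clock'],s['eef_pos'],s['tool_rot'],s['qpos'][-1],s['force'],s['torque'],s['width'])
z=load(fn);c=cloud(z);m=(c[...,2]>150)&(c[...,2]<185)&(abs(c[...,0]-545)<40)&(abs(c[...,1])<25)
q=c[m][:,:2];print(len(q),q.mean(0),c[m].min(0),c[m].max(0))
r=cv2.minAreaRect(q.astype(np.float32));print(r)
m=(c[...,2]>172)&(c[...,2]<185)&(abs(c[...,0]-545)<40)&(abs(c[...,1])<25)
print(cv2.minAreaRect(c[m][:,:2].astype(np.float32)))
E
python3 m.py w2
```

```text
2.25 [536.70101672   6.67745615 207.32795323] [-3.14132187 -0.00339808  3.08766481] 1.5109781092296202 [-0.28417093  0.23174851  1.23809358] [ 0.02763696 -0.00317672 -0.08313775] 51.18426519383562
960 [536.46912695  -2.22333884] [524.42409303  -9.05175401 152.47198084] [556.53087429   4.30201158 178.03666898]
((540.4143676757812, -2.5246434211730957), (11.996763229370117, 31.57977867126465), 86.34990692138672)
((541.4547729492188, -2.688553810119629), (11.457418441772461, 23.478050231933594), 86.42491912841797)
```

View pics/w2.png

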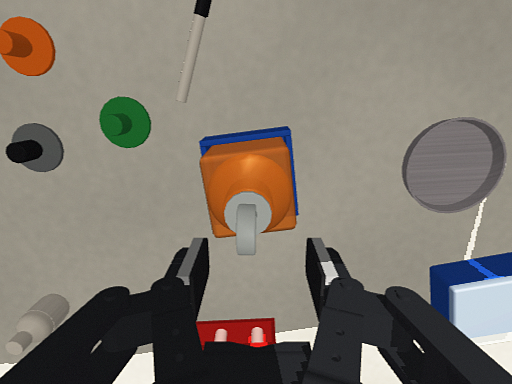

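The head stands at about (541,-2.5), with its faces along 86.4°. The gripper is now aligned with it, but 9 mm too far to +y.

Request:
step_arm --deltas '[[[0.4, 4.5, -9, 0, 0, 0, -0.008], [0.4, 0, 0, -15, 0, 0, 0], [0.4, 0, 0, -15, 0, 0, 0], [0.4, 0, 0, 0, 0, 0, 0]]]'

```text
clock: 2.58
eef_pos: [541.7, -3.1, 177.4]
tool_rot: [-3.141, -0.002, 3.08]
force: [-1.3, 0.0, 0.1]
width: 34.1
```

```bash
python3 m.py w3
```

```text
2.6333 [542.2003049   -2.98425702 178.43595385] [-3.14108689e+00 -9.76782239e-04  3.08046824e+00] 1.5276387954627368 [0.24744048 0.69540687 0.66179887] [-0.0597378   0.00894266  0.01313759] 34.15376381538971
1902 [536.6047861   -1.14595132] [524.58051746 -24.90967353 153.92864018] [556.0135729   24.72835554 184.93816439]
((540.3265380859375, -0.19431495666503906), (49.72776794433594, 31.312984466552734), 89.10736083984375)
((541.4550170898438, -0.6440849304199219), (49.97124481201172, 25.338359832763672), 85.8619155883789)
```

View pics/w3.png

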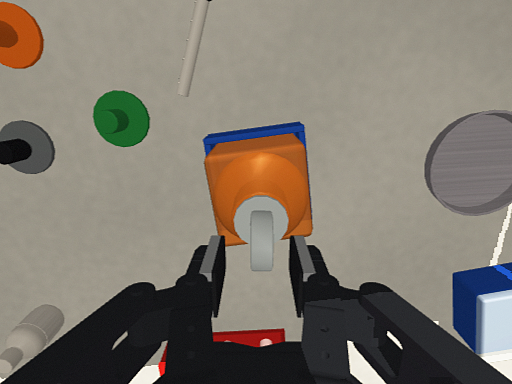

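Request:
step_arm --deltas '[[[0.4, 0, 1.6, -8, 0, 0, 0], [0.4, 0, 0, -10, 0, 0, 0], [0.4, 0, 0, -9, 0, 0, 0], [0.3, 0, 0, 0, 0, 0, 0]]]'

```text
clock: 2.97
eef_pos: [541.3, -0.8, 149.7]
tool_rot: [-3.141, -0.003, 3.082]
force: [-0.5, 0.1, 0.1]
width: 25.8
```

```bash
python3 m.py w4|head -1
```

```text
3.0167 [541.66739485  -0.8692377  150.31619666] [-3.14135446e+00 -2.30006449e-03  3.08176115e+00] 1.529153800844426 [-0.22772501 -0.46336044 -0.73503057] [-0.02156999 -0.00300097  0.04674066] 25.832389028583467
```

View pics/w4.png

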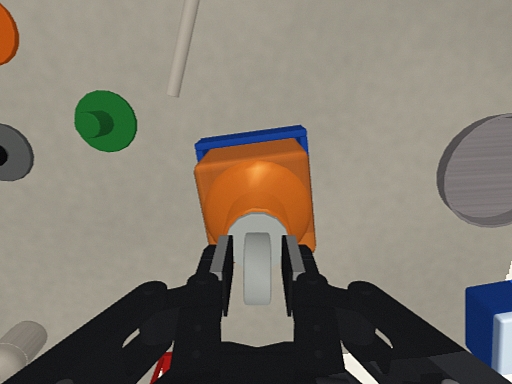

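The head at column 257 lies midway between the pads (232 and 283). Closing.

Request:
step_arm --deltas '[[[0.0, 0, 0, 0, 0, 0, 0], [0, 0, 0, 0, 0, 0, 0], [0, 0, 0, 0, 0, 0, 0], [0, 0, 0, 0, 0, 0, 0], [0, 0, 0, 0, 0, 0, 0]]]'

```text
clock: 3.43
eef_pos: [542.5, -0.9, 151.3]
tool_rot: [3.142, 0.0, 3.082]
force: [-0.4, 0.1, -2.3]
width: 10.8
```

Request:
step_arm --deltas '[[[0, 0, 0, 0.3, 0, 0, -0.1], [0, 0, 0, 0.3, 0, 0, -0.1], [0, 0, 0, 0.3, 0, 0, -0.1]]]'

```text
clock: 3.68
eef_pos: [542.1, -1.1, 152.0]
tool_rot: [-3.141, -0.001, 2.778]
force: [0.5, 0.1, -4.9]
width: 11.0
```

```bash
python3 - <<'E'
from h import *
s=ctrl.read_state();print(s['qpos'],s['force'],s['torque'],s['eef_pos'])
E
```

```text
[-0.15792408  0.5996343   0.16290508  1.90865121 -0.15231893  0.64588116
  1.30584017] [ 0.51374679  0.09354955 -4.8996223 ] [-0.04086943  0.00170131  0.19349115] [542.118732    -1.08526046 152.01239017]
```

Request:
step_arm --deltas '[[[0, 0, 0, 0.15, 0, 0, -0.1], [0, 0, 0, 0.15, 0, 0, -0.1], [0, 0, 0, 0.2, 0, 0, -0.1], [0, 0, 0, 0.2, 0, 0, -0.1], [0, 0, 0, 0.2, 0, 0, -0.1]]]'

```text
clock: 4.1
eef_pos: [541.8, -1.1, 153.0]
tool_rot: [-3.14, -0.001, 2.278]
force: [-0.6, -1.5, -3.4]
width: 11.3
```

The torque is 0.19 N m and the pull about 4 N, so it is creeping up. I'll keep going.

Request:
step_arm --deltas '[[[0, 0, 0, 0.25, 0, 0, -0.12], [0, 0, 0, 0.25, 0, 0, -0.12], [0, 0, 0, 0.25, 0, 0, -0.12], [0, 0, 0, 0.25, 0, 0, -0.12], [0, 0, 0, 0.25, 0, 0, -0.12], [0, 0, 0, 0.25, 0, 0, -0.12], [0, 0, 0, 0.25, 0, 0, -0.12]]]'

```text
clock: 4.68
eef_pos: [541.5, -0.9, 154.6]
tool_rot: [-3.14, 0.0, 1.437]
force: [-0.3, -0.2, -3.8]
width: 11.8
```

Request:
step_arm --deltas '[[[0, 0, 0, 0.25, 0, 0, -0.12], [0, 0, 0, 0.25, 0, 0, -0.12], [0, 0, 0, 0.25, 0, 0, -0.12], [0, 0, 0, 0.25, 0, 0, -0.12], [0, 0, 0, 0.25, 0, 0, -0.12], [0, 0, 0, 0.25, 0, 0, -0.12], [0, 0, 0, 0.25, 0, 0, -0.12]]]'

```text
clock: 5.27
eef_pos: [541.0, -0.6, 156.2]
tool_rot: [-3.139, 0.002, 0.597]
force: [-2.1, -0.3, -3.5]
width: 11.0
```

```bash
python3 m.py w5; python3 - <<'E'
from h import *
s=ctrl.read_state();print(s['qpos'])
grab('side','s1');crop('side0',230,160,330,260,4,'a');crop('s1',230,160,330,260,4,'b')
cv2.imwrite('pics/ab.png',np.hstack([cv2.imread('pics/a.png'),cv2.imread('pics/b.png')]))
E
```

```text
5.3167 [541.02870051  -0.56696525 156.1681675 ] [-3.13964336e+00  2.64200079e-03  5.92147098e-01] -0.33016032873830786 [-2.79825783 -0.54116484  1.28670352] [-0.02898799  0.8229087  -0.0330215 ] 10.857778814871676
3790 [549.14467876   2.62512534] [529.01738452 -14.37897329 151.31523829] [560.12654507  17.74811354 184.99658039]
((544.6268920898438, 1.357290267944336), (31.9633846282959, 30.687824249267578), 86.80274200439453)
((544.1625366210938, 1.7046327590942383), (31.898365020751953, 30.224166870117188), 89.59803771972656)
[-0.54055385  0.72569873  0.79458224  1.91656636 -0.7117261   0.8106861
 -0.33016033]
```

View pics/ab.png

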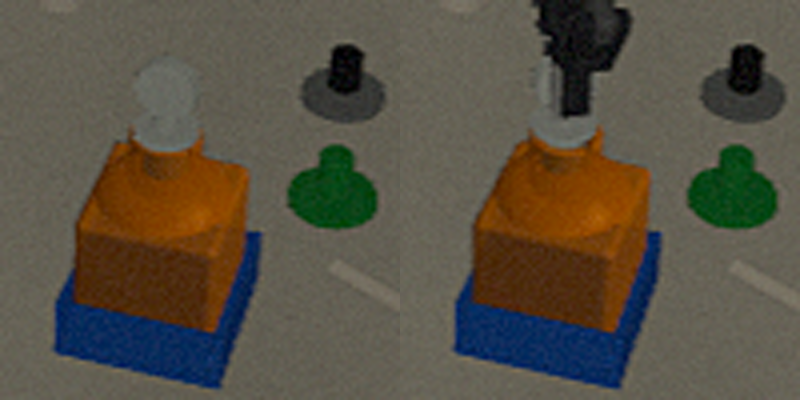

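The side view shows the collar about 5 mm clear of the rim and the bottle still seated. Two joints have drifted towards their limits, so I'll turn back the other way.

Request:
step_arm --deltas '[[[0, 0.5, 0, 0.1, 0, 0, 0.12], [0, 0.5, 0, 0.2, 0, 0, 0.12], [0, 0, 0, 0.25, 0, 0, 0.12], [0, 0, 0, 0.25, 0, 0, 0.12], [0, 0, 0, 0.25, 0, 0, 0.12], [0, 0, 0, 0.25, 0, 0, 0.12], [0, 0, 0, 0.25, 0, 0, 0.12], [0, 0, 0, 0.25, 0, 0, 0.12]]]'

```text
clock: 6.03
eef_pos: [542.9, -1.5, 158.4]
tool_rot: [-3.141, 0.0, 1.57]
force: [-1.0, -1.4, -2.1]
width: 11.2
```

Request:
step_arm --deltas '[[[0, 0, 0, 0.25, 0, 0, 0.12], [0, 0, 0, 0.25, 0, 0, 0.12], [0, 0, 0, 0.25, 0, 0, 0.12], [0, 0, 0, 0.25, 0, 0, 0.12], [0, 0, 0, 0.25, 0, 0, 0.12], [0, 0, 0, 0.25, 0, 0, 0.12], [0, 0, 0, 0.25, 0, 0, 0.12], [0, 0, 0, 0.25, 0, 0, 0.12]]]'

```text
clock: 6.7
eef_pos: [544.3, -1.8, 161.4]
tool_rot: [3.141, 0.002, 2.53]
force: [-0.7, 0.1, -0.3]
width: 11.4
```

Request:
step_arm --deltas '[[[0, 0, 0, 0.25, 0, 0, 0.12], [0, 0, 0, 0.25, 0, 0, 0.12], [0, 0, 0, 0.25, 0, 0, 0.12], [0, 0, 0, 0.25, 0, 0, 0.12], [0, 0, 0, 0.25, 0, 0, 0.12], [0, 0, 0, 0.25, 0, 0, 0.12], [0, 0, 0, 0.25, 0, 0, 0.12]]]'

```text
clock: 7.28
eef_pos: [544.4, -0.9, 162.9]
tool_rot: [-3.141, 0.003, -2.912]
force: [0.5, 0.5, -0.7]
width: 11.5
```

```bash
python3 - <<'E'
from h import *
s=ctrl.read_state();print(s['qpos'],s['force'],s['torque'],s['eef_pos'],s['tool_rot'])
grab('side','s2');crop('side0',230,160,330,260,4,'a');crop('s2',230,160,330,260,4,'b')
cv2.imwrite('pics/ab2.png',np.hstack([cv2.imread('pics/a.png'),cv2.imread('pics/b.png')]))
E
```

```text
[-5.08260329e-02  5.78274893e-01  1.57505220e-03  1.89360614e+00
 -1.62235245e-03  6.67124660e-01  1.75194147e+00] [ 0.48670202  0.52213252 -0.68699993] [-0.04042892  0.08424136  0.02164591] [544.42015406  -0.91556451 162.91978654] [-3.14127022e+00  2.57197900e-03 -2.91221214e+00]
```

View pics/ab2.png

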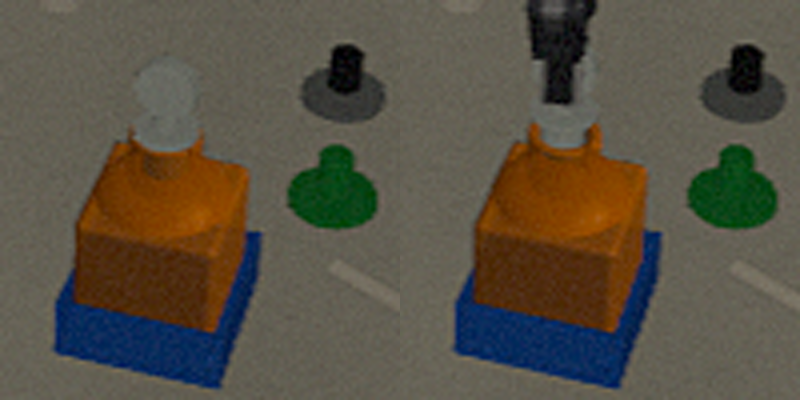

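The stopper has risen 11.6 mm and the force is only its own weight, so it is free. Lifting it out.

Request:
step_arm --deltas '[[[0, -1, 0, 1, 0, 0, 0], [0, -0.5, 0, 2, 0, 0, 0], [0, 0, 0, 3, 0, 0, 0], [0, 0, 0, 4, 0, 0, 0], [0, 0, 0, 5, 0, 0, 0], [0, 0, 0, 6, 0, 0, 0]]]'

```text
clock: 7.83
eef_pos: [542.0, -0.8, 183.7]
tool_rot: [-3.141, -0.0, -2.922]
force: [0.3, 0.2, -0.7]
width: 11.1
```

Request:
step_arm --deltas '[[[0, 0, 0, 10, 0, 0, 0], [0, 0, 0, 20, 0, 0, 0], [0, 0, 0, 20, 0, 0, 0]]]'

```text
clock: 8.08
eef_pos: [541.6, -0.9, 234.2]
tool_rot: [3.141, -0.001, -2.921]
force: [0.6, -0.1, 0.5]
width: 11.2
```

```bash
python3 - <<'E'
from h import *
s=ctrl.read_state();print(s['clock'],s['force'],s['torque'],s['eef_pos'],s['tool_rot'],s['width'])
grab('side','s3');crop('s3',180,140,330,340,3,'b')
grab('wrist','w6')
z=load('s3'); c=cloud(z)
m=(abs(c[...,0]-543)<70)&(abs(c[...,1]-230)<70)&(c[...,2]>12)&(c[...,2]<25)
q=c[m];print(q.min(0),q.max(0)); print(cv2.minEnclosingCircle(q[:,:2].astype(np.float32)))
E
```

```text
8.0833 [ 0.5716839  -0.08745463  0.47438863] [-0.03392662 -0.01182037 -0.02435778] [541.64477287  -0.8607528  234.17448475] [ 3.14147473e+00 -9.51212675e-04 -2.92148208e+00] 11.220628591873082
[488.72475915 173.61269413  12.01086666] [598.16992338 284.63680732  22.60146543]
((544.0382080078125, 228.66136169433594), 56.044193267822266)
```

View pics/b.png

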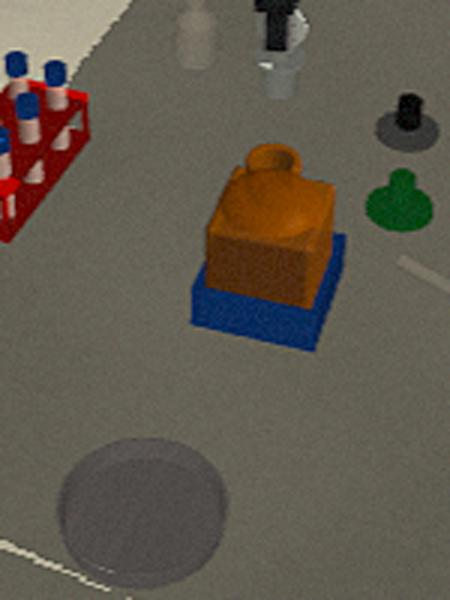

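View pics/w6.png

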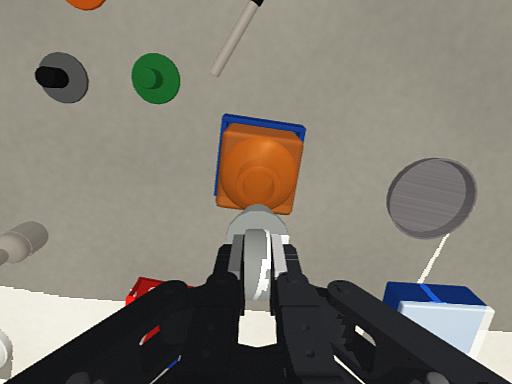

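The stopper is out and the bottle stays in the holder with its mouth open. Both cameras put the dish at about (544,229). Carrying the stopper there.

Request:
step_arm --deltas '[[[0, 0.5, 20, 0, 0, 0, 0], [0, 0.5, 35, -5, 0, 0, 0], [0, 0.5, 40, -10, 0, 0, 0], [0, 0.5, 40, -25, 0, 0, 0], [0, 0, 40, -25, 0, 0, 0], [0, 0, 35, -25, 0, 0, 0], [0, 0, 20, -20, 0, 0, 0], [0, 0, 0, -10, 0, 0, 0], [0, 0, 0, 0, 0, 0, 0]]]'

```text
clock: 8.93
eef_pos: [541.5, 219.6, 117.0]
tool_rot: [-3.141, -0.006, -2.918]
force: [0.0, -0.3, -1.3]
width: 11.2
```

```bash
python3 - <<'E'
from h import *
s=ctrl.read_state();print(s['clock'],s['force'],s['torque'],s['eef_pos'],s['tool_rot'],s['width'])
grab('side','s4');crop('s4',150,170,320,370,3,'b')
grab('scene','sc4');crop('sc4',260,90,440,240,4,'b2')
z=load('sc4');c=cloud(z);m=(abs(c[...,0]-600)<120)&(abs(c[...,1]-330)<110)&(c[...,2]>46)&(c[...,2]<64)
q=c[m];print(q.min(0),q.max(0),cv2.minAreaRect(q[:,:2].astype(np.float32)))
E
```

```text
8.9333 [ 0.04119813 -0.29475941 -1.25416966] [-0.09099979 -0.01629362 -0.02365902] [541.49441031 219.5837461  117.00664112] [-3.14091684 -0.00557866 -2.91812686] 11.225299484534581
[662.11543691 221.37924773  46.05482122] [719.90445915 347.81986795  59.99477663] ((698.2586059570312, 284.58428955078125), (57.216121673583984, 124.37858581542969), 7.517136096954346)
```

View pics/b.png

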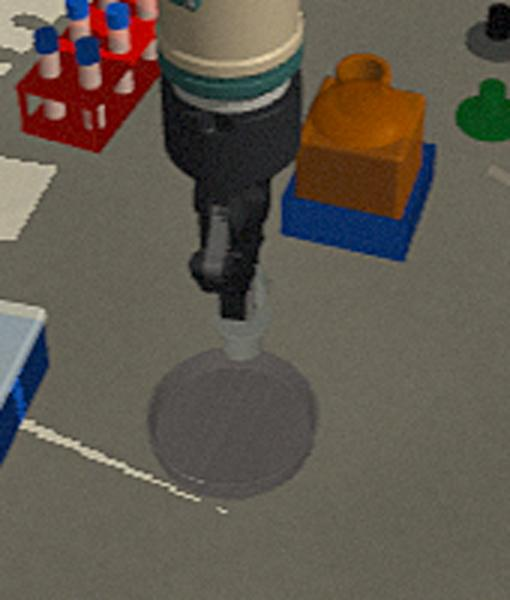

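View pics/b2.png

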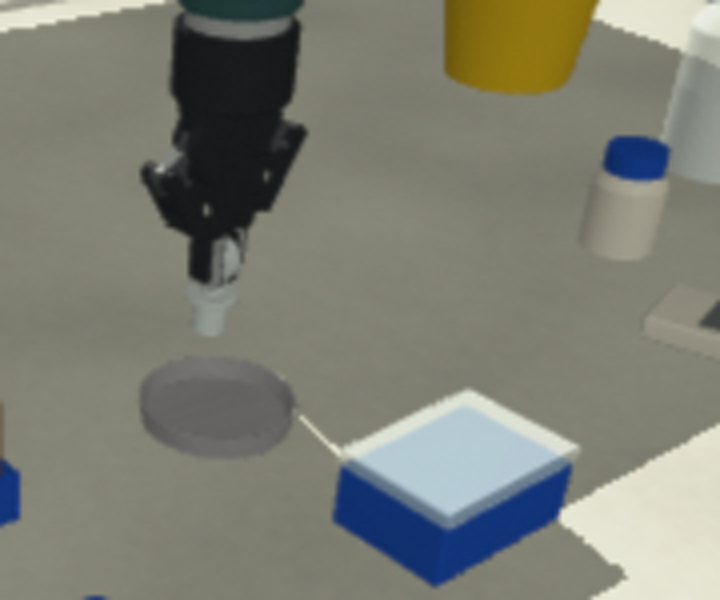

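Request:
step_arm --deltas '[[[0, 2, 9.5, -15, 0, 0, 0], [0, 0, 0, -20, 0, 0, 0], [0, 0, 0, -15, 0, 0, 0], [0, 0, 0, -8, 0, 0, 0], [0, 0, 0, 0, 0, 0, 0]]]'

```text
clock: 9.45
eef_pos: [545.9, 226.2, 61.3]
tool_rot: [-3.14, -0.002, -2.924]
force: [0.4, -0.5, -0.8]
width: 11.3
```

```bash
python3 - <<'E'
from h import *
grab('side','s5');crop('s5',170,200,290,350,4,'b')
grab('wrist','w7')
s=ctrl.read_state();print(s['clock'],s['force'],s['torque'],s['eef_pos'],s['tool_rot'],s['width'])
E
```

```text
9.55 [-0.35412837  0.16426246 -0.52852456] [-0.01096637 -0.01325829 -0.00535916] [546.93062678 227.26342802  62.82278266] [-3.14135186e+00  1.40069422e-03 -2.92308909e+00] 11.358148683270493
```

View pics/b.png

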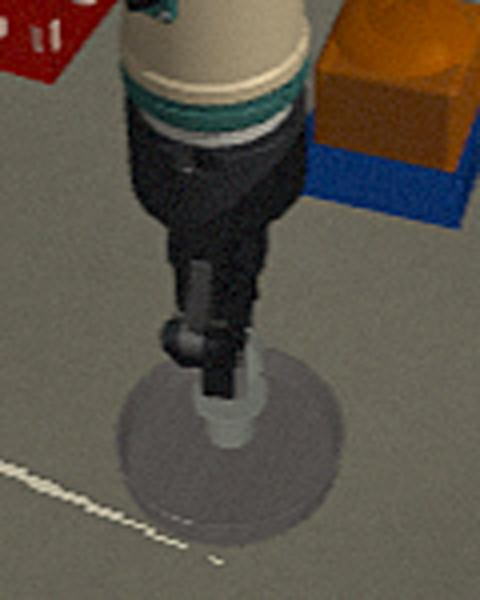

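View pics/w7.png

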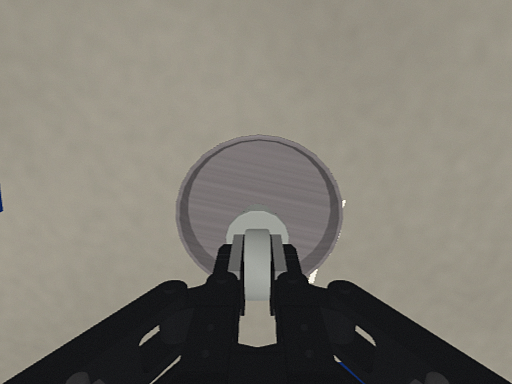

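Request:
step_arm --deltas '[[[0, -1, 1, -4, 0, 0, 0], [0, 0, 0, -4, 0, 0, 0], [0, 0, 0, -3, 0, 0, 0], [0, 0, 0, 0, 0, 0, 0]]]'

```text
clock: 9.88
eef_pos: [544.6, 229.1, 50.4]
tool_rot: [-3.141, -0.001, -2.921]
force: [-0.4, -0.4, -1.4]
width: 11.1
```

Request:
step_arm --deltas '[[[0, 0, 0, -1, 0, 0, 0], [0, 0, 0, -1, 0, 0, 0]]]'

```text
clock: 10.05
eef_pos: [545.1, 229.3, 48.8]
tool_rot: [3.142, 0.0, -2.921]
force: [0.4, 0.0, -1.5]
width: 10.8
```

Request:
step_arm --deltas '[[[0, 0, 0, -0.7, 0, 0, 0], [0, 0, 0, 0, 0, 0, 0]]]'

```text
clock: 10.22
eef_pos: [545.0, 229.3, 48.4]
tool_rot: [3.142, 0.0, -2.921]
force: [-0.6, 0.2, 1.6]
width: 11.0
```

Request:
step_arm --deltas '[[[0, 0, 0, -0.6, 0, 0, 0], [0, 0, 0, 0, 0, 0, 0]]]'

```text
clock: 10.38
eef_pos: [545.1, 229.3, 48.3]
tool_rot: [3.141, 0.0, -2.921]
force: [-1.3, -0.5, 6.9]
width: 11.1
```

Request:
step_arm --deltas '[[[0, 0, 0, -0.5, 0, 0, 0], [0, 0, 0, 0, 0, 0, 0]]]'

```text
clock: 10.55
eef_pos: [545.1, 229.3, 48.3]
tool_rot: [3.141, 0.001, -2.921]
force: [-1.3, -0.8, 10.9]
width: 10.9
```

The foot is on the dish floor (TCP 48.3, predicted 48). I'll ease the load and open.

Request:
step_arm --deltas '[[[0, 0, 0, 0.6, 0, 0, 0], [0.15, 0, 0, 0.2, 0, 0, 0], [0.25, 0, 0, 0, 0, 0, 0], [0.35, 0, 0, 0, 0, 0, 0], [0.4, 0, 0, 0, 0, 0, 0], [0.4, 0, 0, 0, 0, 0, 0]]]'

```text
clock: 11.05
eef_pos: [544.9, 229.1, 47.5]
tool_rot: [-3.142, -0.0, -2.921]
force: [-1.1, 0.1, -0.4]
width: 34.0
```

```bash
python3 - <<'E'
from h import *
grab('wrist','w8')
s=ctrl.read_state();print(s['clock'],s['force'],s['eef_pos'],s['width'])
E
```

```text
11.1 [ 0.04031497 -1.1003236  -0.61593707] [544.88769045 229.14736641  47.57789802] 34.10724029547955
```

View pics/w8.png

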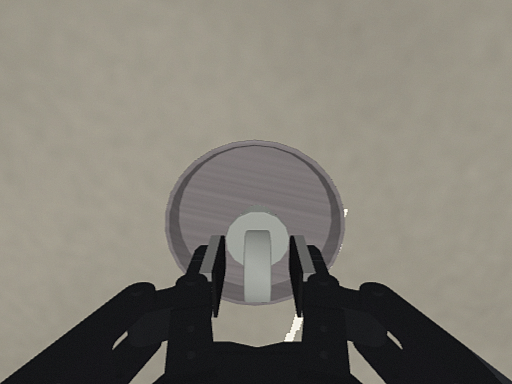

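The stopper stands upright, free between the pads at column 257. Rising straight up and checking.

Request:
step_arm --deltas '[[[0.4, 0, 0, 12, 0, 0, 0], [0.4, 0, 0, 25, 0, 0, 0], [0.4, 0, 0, 40, 0, 0, 0], [0.4, 0, 0, 40, 0, 0, 0], [0.4, 0, 0, 40, 0, 0, 0]]]'

```text
clock: 11.52
eef_pos: [544.6, 229.0, 207.2]
tool_rot: [-3.142, -0.0, -2.921]
force: [1.0, 0.9, -0.6]
width: 34.2
```

```bash
python3 - <<'E'
from h import *
grab('wrist','w9');grab('side','s6');crop('s6',170,240,290,370,4,'b')
s=ctrl.read_state();print(s['clock'],s['force'],s['eef_pos'],s['width'],s['qpos'])
E
```

```text
11.6167 [-0.45947098  0.47733364  1.16454418] [549.18025466 230.95264446 212.60727139] 34.44556543239482 [-0.45378297  0.5723463   0.01328102  1.71806887 -0.00952146  0.83703076
  1.35430253]
```

View pics/b.png

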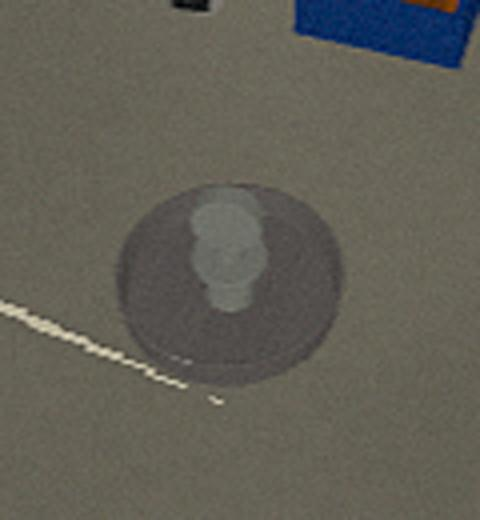

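Request:
step_arm --deltas '[[[0.7, -3, -20, 8, 0, 0, -0.06], [0.7, -3, -38, 8, 0, 0, -0.06], [0.7, -3, -40, 8, 0, 0, -0.03], [0.7, -3, -40, 0, 0, 0, 0], [0.7, -3, -40, 0, 0, 0, 0], [0.7, -3, -40, 0, 0, 0, 0], [0.7, -3, -40, 0, 0, 0, 0], [0.7, -3, -40, 0, 0, 0, 0], [0.7, -3, -40, 0, 0, 0, 0], [0.7, -3, -40, 0, 0, 0, 0]]]'

```text
clock: 12.45
eef_pos: [513.4, -151.2, 228.8]
tool_rot: [3.141, -0.001, -3.073]
force: [0.7, -0.2, 0.3]
width: 59.8
```

The stopper stands in the dish. Going on to the cover.

Request:
step_arm --deltas '[[[0.6, -7, -40, -20, 0, 0, 0], [0.6, -7, -36, -40, 0, 0, 0], [0.5, 0, -6, -30, 0, 0, 0], [0.5, 0, 0, 0, 0, 0, 0], [0.5, 0, 0, 0, 0, 0, 0]]]'

```text
clock: 12.87
eef_pos: [501.2, -219.1, 148.6]
tool_rot: [3.139, -0.004, -3.074]
force: [-0.4, 0.1, 0.5]
width: 42.4
```

```bash
cat > k.py <<'E'
import sys
from h import *
fn=sys.argv[1]
grab('wrist',fn); s=ctrl.read_state(); print(s['clock'],s['eef_pos'],s['tool_rot'],s['force'],s['width'])
z=load(fn);c=cloud(z)
b=(abs(c[...,0]-500)<40)&(abs(c[...,1]+240)<40)
m=b&(c[...,2]>33)&(c[...,2]<42); print('knob top',m.sum(),cv2.minEnclosingCircle(c[m][:,:2].astype(np.float32)),np.median(c[m][:,2]))
m=b&(c[...,2]>3)&(c[...,2]<42); print('disc',m.sum(),cv2.minEnclosingCircle(c[m][:,:2].astype(np.float32)))
E
python3 k.py w10
```

```text
12.9167 [ 502.97708539 -218.5262419   149.99513204] [ 3.14051718e+00 -6.70037539e-04 -3.07141578e+00] [0.59744082 0.03543923 0.95908073] 42.94738811043013
knob top 455 ((500.44140625, -243.56532287597656), 10.803131103515625) 35.793219191002756
disc 2478 ((500.2947998046875, -243.9147491455078), 27.871673583984375)
```

View pics/w10.png

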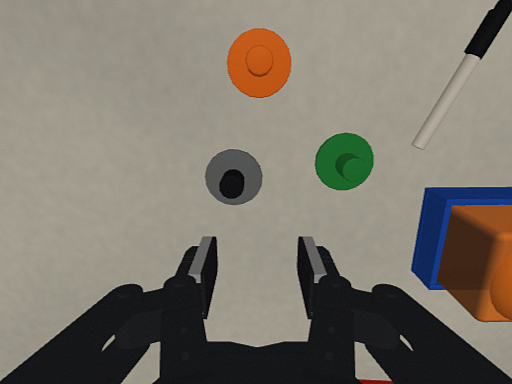

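Request:
step_arm --deltas '[[[0.5, -2.5, -23.5, -20, 0, 0, 0], [0.45, 0, 0, -30, 0, 0, 0], [0.45, 0, 0, -15, 0, 0, 0], [0.45, 0, 0, 0, 0, 0, 0]]]'

```text
clock: 13.25
eef_pos: [500.2, -240.9, 83.8]
tool_rot: [3.14, -0.002, -3.07]
force: [-0.5, 0.3, 0.7]
width: 38.5
```

```bash
python3 k.py w11
```

```text
13.3 [ 501.19874966 -241.20213364   85.23527181] [ 3.14063473e+00 -1.07680056e-04 -3.06928153e+00] [ 0.712482   -0.83499914  0.82307365] 38.228853133251256
knob top 755 ((500.0562438964844, -244.04702758789062), 10.861699104309082) 35.766923181584396
disc 3887 ((500.343505859375, -243.76596069335938), 27.83390235900879)
```

View pics/w11.png

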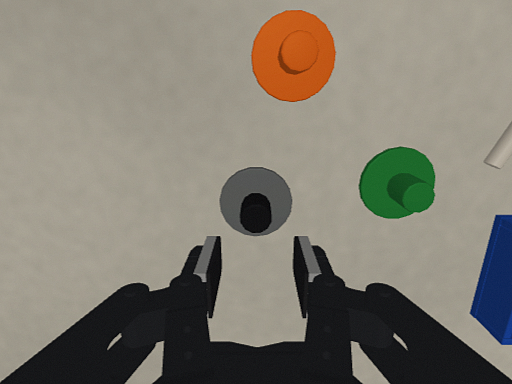

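The knob at column 256 is midway between the pads (219 and 295). Descending.

Request:
step_arm --deltas '[[[0.45, -0.8, 0, -20, 0, 0, 0], [0.4, 0, 0, -20, 0, 0, 0], [0.4, 0, 0, -16, 0, 0, 0], [0.4, 0, 0, -6, 0, 0, 0], [0.4, 0, 0, 0, 0, 0, 0]]]'

```text
clock: 13.72
eef_pos: [500.7, -242.0, 23.4]
tool_rot: [3.142, 0.001, -3.07]
force: [-0.3, -0.5, -0.7]
width: 34.1
```

```bash
python3 k.py w12
```

```text
13.7667 [ 501.01670902 -242.38538972   23.99132215] [-3.14106601e+00  1.62027328e-03 -3.07022718e+00] [ 0.46776615 -0.07074713 -0.01789292] 34.33412859150312
knob top 2206 ((495.09320068359375, -244.2958526611328), 30.678054809570312) 35.94441315963497
disc 7793 ((496.9294738769531, -244.13162231445312), 30.766246795654297)
```

View pics/w12.png

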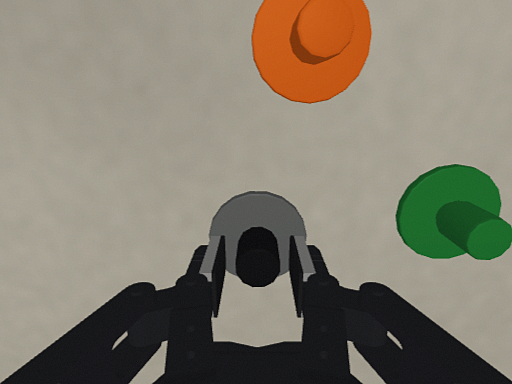

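Request:
step_arm --deltas '[[[0.4, -0.7, 0.3, -3, 0, 0, 0], [0.4, 0, 0, -2, 0, 0, 0], [0.3, 0, 0, 0, 0, 0, 0], [0, 0, 0, 0, 0, 0, 0], [0, 0, 0, 0, 0, 0, 0], [0, 0, 0, 0, 0, 0, 0]]]'

```text
clock: 14.27
eef_pos: [499.5, -242.6, 18.5]
tool_rot: [-3.141, 0.001, -3.071]
force: [-0.7, 0.4, 6.3]
width: 20.1
```

Request:
step_arm --deltas '[[[0, 0, 0, 0, 0, 0, 0], [0, 0, 0, 2, 0, 0, 0], [0, 0, 0, 5, 0, 0, 0], [0, 0, 0, 10, 0, 0, 0], [0, 0, 0, 20, 0, 0, 0]]]'

```text
clock: 14.68
eef_pos: [497.7, -241.9, 54.0]
tool_rot: [3.14, -0.003, -3.071]
force: [-0.9, 1.2, 0.1]
width: 20.3
```

Request:
step_arm --deltas '[[[0, 0, 0, 35, 0, 0, 0], [0, 3, 15, 38, 0, 0, 0], [0, 6, 25, 30, 0, 0, 0], [0, 7, 30, 25, 0, 0, 0], [0, 8, 35, 20, 0, 0, 0], [0, 8, 35, 15, 0, 0, 0], [0, 8, 35, 8, 0, 0, 0], [0, 8, 35, 0, 0, 0, 0], [0, 8, 25, 0, 0, 0, 0], [0, 0, 0, 0, 0, 0, 0]]]'

```text
clock: 15.52
eef_pos: [556.6, 0.7, 226.7]
tool_rot: [3.137, 0.003, -3.062]
force: [-0.2, 0.9, -1.0]
width: 20.3
```

```bash
cat > q.py <<'E'
import sys
from h import *
fn=sys.argv[1]
grab('wrist',fn); s=ctrl.read_state(); print(s['clock'],s['eef_pos'],s['tool_rot'],s['force'],s['width'])
z=load(fn);c=cloud(z)
b=(abs(c[...,0]-541)<26)&(abs(c[...,1]+1)<26)
m=b&(abs(c[...,2]-131)<5); print('rim',m.sum(),cv2.minEnclosingCircle(c[m][:,:2].astype(np.float32)),np.median(c[m][:,2]))
E
python3 q.py w13
```

```text
15.5667 [555.62711227  -3.20020593 226.42385423] [ 3.13970377e+00  1.27368333e-03 -3.06471906e+00] [-1.29345031 -0.10401349 -0.53052934] 20.187092336966163
rim 945 ((542.7074584960938, -2.711862325668335), 19.9102840423584) 130.52652153321733
```

View pics/w13.png

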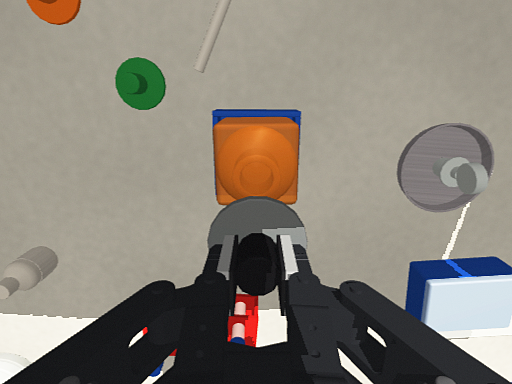

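Request:
step_arm --deltas '[[[0, 0, 0, 0, 0, 0, 0], [0, 0, 0, 0, 0, 0, 0]]]'

```text
clock: 15.73
eef_pos: [554.7, -9.0, 226.0]
tool_rot: [-3.141, -0.0, -3.073]
force: [0.6, -0.4, -0.2]
width: 20.2
```

```bash
python3 q.py w14; python3 - <<'E'
from h import *
z=load('w14');c=cloud(z)
im=z['im'];crop('w14',180,90,340,320,3,'b')
# disc held: points around z~226-18
s=ctrl.read_state()['eef_pos']
m=(abs(c[...,2]-(s[2]-14))<5)&(abs(c[...,0]-s[0])<35)&(abs(c[...,1]-s[1])<35)
q=c[m]; print(m.sum(),q.min(0),q.max(0))
x,y=q[:,0],q[:,1]
# fit circle to the outer (-x) boundary: per-y-bin min x
pts=[]
for b in np.arange(s[1]-24,s[1]+24,2):
    k=abs(y-b)<1
    if k.sum()>3: pts.append((x[k].min(),b))
pts=np.array(pts)
from scipy.optimize import least_squares
f=least_squares(lambda p:np.hypot(pts[:,0]-p[0],pts[:,1]-p[1])-28,[s[0],s[1]],loss='soft_l1');print('disc c',f.x,'tcp',s)
E
```

```text
15.7833 [554.66947355  -9.26632295 225.88646311] [-3.14067817e+00 -3.72969280e-04 -3.07388412e+00] [ 0.79842936 -1.51200532 -0.65264807] 20.198648117334418
rim 873 ((542.544677734375, -2.6568431854248047), 19.90750503540039) 130.54050997841
3279 [527.71857846 -38.42978247 207.70156242] [560.78266996  16.46712859 215.28972392]
disc c [555.54716721 -11.02353153] tcp [554.66947355  -9.26632295 225.88646311]
```

View pics/b.png

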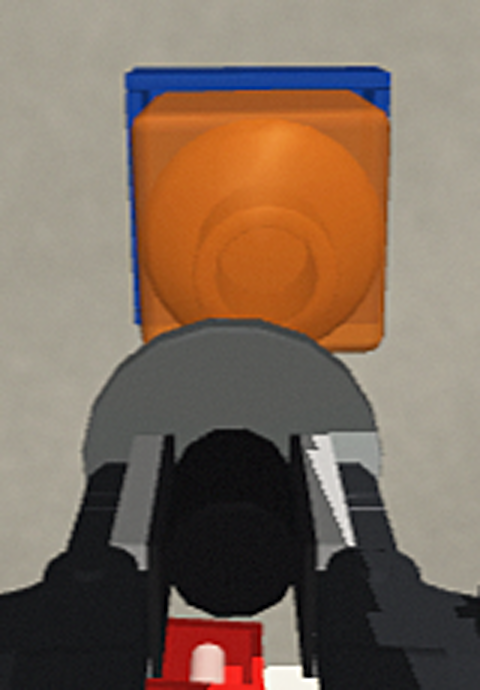

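The two ways of reckoning agree: shift by about (-13, +8).

Request:
step_arm --deltas '[[[0, -6.5, 4, 0, 0, 0, 0], [0, -6.5, 4, -10, 0, 0, 0], [0, 0, 0, -20, 0, 0, 0], [0, 0, 0, -20, 0, 0, 0], [0, 0, 0, -10, 0, 0, 0], [0, 0, 0, 0, 0, 0, 0], [0, 0, 0, 0, 0, 0, 0]]]'

```text
clock: 16.37
eef_pos: [541.8, 0.0, 165.6]
tool_rot: [-3.142, -0.001, -3.072]
force: [0.0, 0.2, -0.3]
width: 20.4
```

```bash
python3 - <<'E'
from h import *
s=ctrl.read_state();print(s['clock'],s['eef_pos'],s['tool_rot'],s['force'])
for n,b in(('side',(220,140,330,260)),('scene',(200,120,290,230))):
    grab(n,n+'7'); crop(n+'7',*b,3.5,n+'7c')
a=cv2.imread('pics/side7c.png');b=cv2.imread('pics/scene7c.png');h=min(a.shape[0],b.shape[0]);cv2.imwrite('pics/ab7.png',np.hstack([a[:h],b[:h]]))
E
```

```text
16.3667 [5.41792223e+02 4.31199315e-02 1.65613968e+02] [-3.14150440e+00 -1.02920743e-03 -3.07237454e+00] [ 0.01617719  0.21341266 -0.3128471 ]
```

View pics/ab7.png

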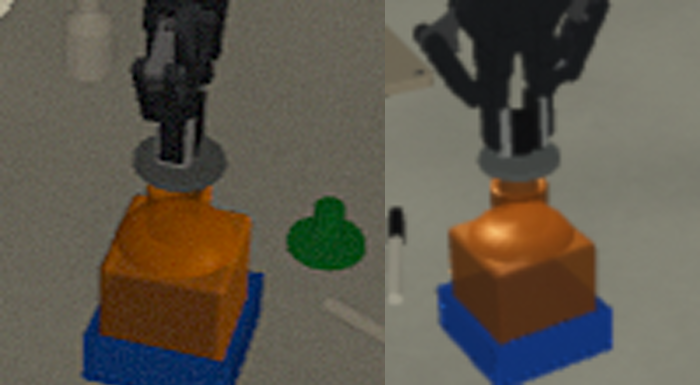

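Request:
step_arm --deltas '[[[0, 0, -1.4, -5, 0, 0, 0], [0, 0, 0, -5, 0, 0, 0], [0, 0, 0, -2.5, 0, 0, 0], [0, 0, 0, 0, 0, 0, 0]]]'

```text
clock: 16.8
eef_pos: [541.7, -0.9, 152.6]
tool_rot: [3.141, -0.001, -3.071]
force: [-0.6, -0.6, -0.4]
width: 20.2
```

Request:
step_arm --deltas '[[[0, 0, 0, -1, 0, 0, 0], [0, 0, 0, -1, 0, 0, 0], [0, 0, 0, 0, 0, 0, 0]]]'

```text
clock: 17.05
eef_pos: [542.1, -0.8, 151.1]
tool_rot: [3.142, -0.0, -3.071]
force: [0.2, 0.5, -0.8]
width: 20.5
```

Request:
step_arm --deltas '[[[0, 0, 0, -0.7, 0, 0, 0], [0, 0, 0, 0, 0, 0, 0]]]'

```text
clock: 17.22
eef_pos: [542.1, -0.8, 150.4]
tool_rot: [3.142, -0.0, -3.071]
force: [0.3, -0.1, -0.8]
width: 19.9
```

Request:
step_arm --deltas '[[[0, 0, -0.5, -0.6, 0, 0, 0], [0, 0, 0, 0, 0, 0, 0]]]'

```text
clock: 17.38
eef_pos: [542.1, -1.5, 149.8]
tool_rot: [-3.142, -0.0, -3.071]
force: [-0.2, 0.2, -0.2]
width: 19.9
```

Request:
step_arm --deltas '[[[0, 0, 0, -0.5, 0, 0, 0], [0, 0, 0, 0, 0, 0, 0]]]'

```text
clock: 17.55
eef_pos: [542.2, -1.5, 149.5]
tool_rot: [-3.142, 0.0, -3.071]
force: [-0.2, 0.3, 1.0]
width: 20.4
```

Request:
step_arm --deltas '[[[0, 0, 0, -0.5, 0, 0, 0], [0, 0, 0, 0, 0, 0, 0]]]'

```text
clock: 17.72
eef_pos: [542.2, -1.4, 149.5]
tool_rot: [-3.142, 0.0, -3.071]
force: [-1.1, -1.2, 5.2]
width: 20.0
```

Contact came at TCP 149.5, as predicted. Releasing gently.

Request:
step_arm --deltas '[[[0, 0, 0, 0.4, 0, 0, 0], [0.27, 0, 0, 0, 0, 0, 0], [0.3, 0, 0, 0, 0, 0, 0], [0.35, 0, 0, 0, 0, 0, 0], [0.42, 0, 0, 0, 0, 0, 0], [0.45, 0, 0, 0, 0, 0, 0], [0.45, 0, 0, 0, 0, 0, 0]]]'

```text
clock: 18.3
eef_pos: [542.1, -1.4, 149.2]
tool_rot: [3.142, -0.0, -3.071]
force: [0.0, -0.3, 0.4]
width: 38.3
```

Request:
step_arm --deltas '[[[0.45, 0, 0, 10, 0, 0, 0], [0.45, 0, 0, 20, 0, 0, 0], [0.45, 0, 0, 30, 0, 0, 0], [0.45, 10, 0, 35, 0, 0, 0], [0.45, 10, 0, 0, 0, 0, 0], [0.45, 0, 0, 0, 0, 0, 0], [0.45, 0, 0, 0, 0, 0, 0]]]'

```text
clock: 18.88
eef_pos: [561.7, -1.3, 244.5]
tool_rot: [3.142, -0.0, -3.071]
force: [-1.3, -0.8, -1.1]
width: 38.3
```

```bash
python3 - <<'E'
from h import *
s=ctrl.read_state();print(s['clock'],s['eef_pos'],s['tool_rot'],s['force'])
grab('wrist','w15')
for n in('side','scene'): grab(n,n+'8')
crop('side8',150,150,350,350,3,'side8c');
c=cloud(load('w15'))
b=(abs(c[...,0]-541)<45)&(abs(c[...,1]+1)<45)
for lo,hi,n in((128,145,'disc'),(163,172,'knob'),(60,112,'shoulder')):
    m=b&(c[...,2]>lo)&(c[...,2]<hi);q=c[m]; print(n,m.sum(),cv2.minEnclosingCircle(q[:,:2].astype(np.float32)),np.median(q[:,2]))
m=b&(abs(c[...,2]-137)<4);q=c[m];A=np.c_[q[:,:2]-q[:,:2].mean(0),np.ones(len(q))];print('plane',np.linalg.lstsq(A,q[:,2],rcond=None)[0])
E
```

```text
18.8833 [561.71704552  -1.3275887  244.49431558] [ 3.14151001e+00 -3.02744849e-04 -3.07134838e+00] [-1.27793429 -0.75968343 -1.14244913]
disc 2573 ((543.3282470703125, -3.352452278137207), 27.867319107055664) 136.82957068384826
knob 639 ((543.1608276367188, -3.2913177013397217), 10.867853164672852) 166.8026009314262
shoulder 3121 ((541.8796997070312, -2.7927844524383545), 53.029052734375) 90.44279432169527
plane [ 3.79669133e-03 -3.86460198e-04  1.36811141e+02]
```

View pics/w15.png

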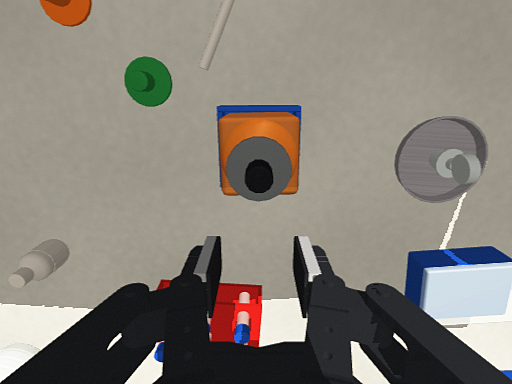

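View pics/side8c.png

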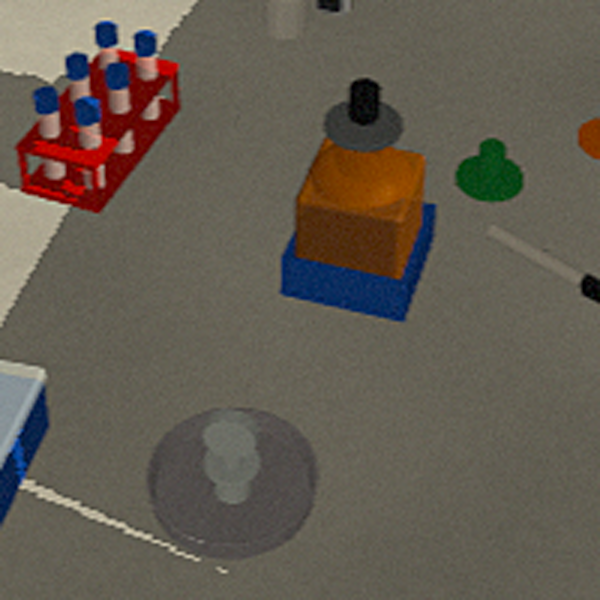

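View pics/scene8.png

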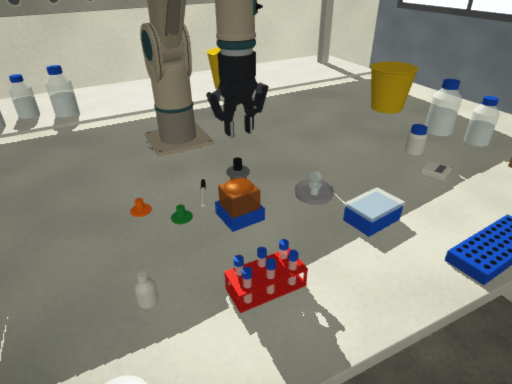

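The cover is level (slope 0.004), its top is at 136.8 mm, and it sits 0.9 mm from the mouth centre I measured. The stopper is upright in the dish and the bottle is seated. Handing in.

```bash
python3 -c "
from cell import ctrl
print(ctrl.finish_job())"
```

```text
the job is handed in; nothing more can be done
None
```

I finished the job and handed it in at about 19 s of the 72 s allowed. I twisted the stopper about 2.5 rad each way under a pull of at most 5 N in the readings taken. It came free after about 11 mm with the bottle still seated in its holder. I then stood it in the steel dish and laid the grey cover with the black knob over the open mouth.

Last checks:
- **Cover:** it lies flat (slope 0.004, top at 136.8 mm against 137 expected) and about 0.9 mm off the mouth's centre.
- **Stopper and bottle:** the stopper is upright in the dish, near the middle. The bottle is seated in the blue holder.
- **Bench and robot:** the other things looked unmoved in the pictures. The open gripper is about 70 mm above the knob and touches nothing.
- **Disagreements:** the wrist camera read y about 2 mm lower than the TCP coordinates, so I placed the cover by camera differences instead. The force reading showed 10.9 N briefly while I pressed the stopper onto the dish floor.

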